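# Set out the cruet tray for dinner

### The arm

A 6-joint arm with a two-finger parallel gripper is mounted at the origin on the work surface; the furniture and walls round the work are solid. World frame = base frame: x ahead of the robot, y to its left, z up, the work surface at z = 0. Lengths are in m, angles in degrees, forces in N, time in s.
With the tool pointing down it reaches from about 0.4 to 0.825 m from the base axis. Payload 7 kg.
Tool frame: the origin (TCP) lies on the centre line of the jaws, within the pads' length; the fingertips stand 14 mm ahead of it and the grasp point (between the pads) lies 5 mm behind it; z points along the fingers, x is the direction in which the jaws open and shut, and the axes are right-handed (so a half turn about z gives the same grasp; the last joint's range is limited). The gripper opens to 88 mm and grips with 3 to 60 N. Pads are 19 mm wide; open, the fingers measure 130 mm over their backs; the gripper's body (78 mm by 193 mm) begins 47 mm behind the grasp point.
Start: joints at [91.679, 20.546, 0.682, 0, -70.136, -16.507], TCP at [0.173, 0.652, 0.241] pointing down, gripper open.
Joint ranges: [-176.03, 176.03], [-82.01, 121.73], [-58.28, 71.71], [-173.87, 95.51], [-174.79, -0.11], [-173.66, 173.66]. Speed limits (degrees/s): [136.94, 136.94, 172.46, 180, 180, 180].

### API

Orientations are given as [roll, pitch, yaw] about the fixed x, y, z axes, in that order (R = Rz(yaw) Ry(pitch) Rx(roll)).
In Python, from plant import * gives the robot as it stands.
- The arm moves only by the shell command python3 -m handwheel 'ROWS' [OPENING]. ROWS is JSON, a list of rows, each a list of 2 entries, a list of its own where there are three numbers: the shift along the tool's x, y, z each as a share of 0.2 m, from -1 to 1, then the turn, a rotation vector about the tool's x, y, z each as a share of 360 degrees, from -1 to 1. In form: [[[tx, ty, tz], [ax, ay, az]], ...]. A call has 1 to 5 rows; each row is the pose to reach, as a shift and turn from the pose commanded when the call began, along the tool's axes at that moment, turning the shorter way round; what a row does not reach only later rows make up. A row lasts 1/12 s, in which the tool goes at most 41.7 mm and 7.16 degrees, less where a joint would pass 70% of its speed; a pose out of reach is approached as far as the arm can. A call with a number of a shift or a turn outside -1 to 1 is refused whole. A call with a gripper value outside its range is refused whole. OPENING is the closure, from -1 (fully open) to 1 (shut), set as the call begins (- or left out, the last holds). The fingers move at their own pace and stop on an object; the grip force is fixed at half the most. Time passes only in rows, so rows that repeat a pose let the fingers close. It gives the time, the measured TCP pose, the force and the opening at its end, in the units of the state.
- get_obs(): the state, without advancing time (a new reading comes with each control period).
- snapshot(name): name is "scene" or "top" or "wrist"; returns a dict with "color" (480x640x3 uint8, red, green, blue), "z_map" (480x640 float32, m along the optical axis (not along the pixel's ray), 0 where there is no reading), "intrinsics" (3x3 intrinsics, pixels), "rvec" (rotation vector, rad) and "tvec" (3), from world to camera coordinates, as OpenCV has them. Camera axes: x right, y down, z forward; pixel columns grow to the right and rows downward; lengths in m; the calibration is good to about 2 mm. A picture is of the moment at which its call begins.
- close_job(): hands the job in, once; it reports no verdict.
The state is a dict: "clock": time; "joint_pos": joint angles; "qvel": joint speeds; "tau": joint torques, N m; "tool_pos": TCP position; "orientation": TCP orientation; "force": force on the tool from outside, world axes, zero at the start; "moment": the same for the moment, N m; "opening": finger opening in m.
Only numpy, scipy, OpenCV 4.12 (cv2) and the standard library are available. Lean on these libraries where they do the work, as an engineer would, in place of code of your own. Each camera call takes 0.05 s, during which the arm holds its last target. There are 200 camera calls.

### The job

Set out the cruets for dinner: first stand the spice jar in the small middle well of the wooden tray, then the tall pepper mill in the well to the left of it as seen from the robot, then the short salt mill in the well to the right, and last stand the black beaker in the middle of the round coaster behind the tray, leaving the square coaster free for the teapot. Everything stands upright and fully down, set down gently and not dropped, and the mug and the wine glass are not to be disturbed.

Things in the scene. Friction and masses are not known exactly. Their poses are not given: they have to be found in the camera images.
- cruet_tray: Brown wooden tray, fixed, 100 (x) by 256 (y) by 18 mm, steel grip bar on each end. Origin: centre of its underside; x away from the robot, y to the robot's left (turned up to 0.25 rad), z up. Three round wells along y, 10 mm deep, floors 8 mm above the table: a 56 mm one at the centre (y = 0) for the jar, 72 mm ones at y = +80 mm (left) and y = -80 mm (right) for the mills.
- coaster_round: Round cork coaster, fixed, 92 mm in diameter and 5 mm thick, behind the tray on its left or right half. Origin at the centre of its underside.
- coaster_square: Square cork coaster, fixed, 92 by 92 by 5 mm, behind the tray on the other half; it stays empty. Origin at the centre of its underside.
- spice_jar: Straight round glass spice jar with a green lid, 46 mm in diameter and 106 mm high, 0.11 kg, loose, upright. The lid (the top 20 mm, 45 mm in diameter) is fixed to it. Origin at the centre of its underside, z up.
- pepper_mill: The taller of two turned wooden mills, 150 mm high, 0.18 kg, loose, upright; body 58 mm across at the foot and up to 108 mm high, above it a round head 49 mm across from 109 to 139 mm and a 12 mm metal button on top. The head does not turn. Origin at the centre of its underside, z up.
- salt_mill: The shorter of two turned wooden mills, 110 mm high, 0.18 kg, loose, upright; body 58 mm across at the foot and up to 79 mm high, above it a round head 50 mm across from 80 to 99 mm and a 12 mm metal button on top. The head does not turn. Origin at the centre of its underside, z up.
- beaker: Black open beaker, 57 mm in diameter and 83 mm high, nearly straight sides, 0.11 kg, loose, upright, empty. Origin at the centre of its underside, z up.
- mug: White mug with a leaf pattern and dark coffee, 82 mm body, 112 mm with its handle, 94 mm high, a loose bystander to one side of the tray; leave it alone. Origin at the middle of its underside.
- wine_glass: Clear wine glass, 67 mm in diameter and 171 mm high, a loose bystander on the other side of the tray; leave it alone. Origin at the centre of its foot.
There are look-alikes about, which are no part of the job. Leave any orange, purple or red look-alike of the pepper_mill alone.

How it is judged (in metres and radians):
On the way, in this order (a step that is already met when the one before it is completed fails the run):
1. the spice jar stands in the small middle well, released (y of spice_jar in the frame of cruet_tray between -0.01 and 0.01 m and x of spice_jar in the frame of cruet_tray between -0.01 and 0.01 m and z of spice_jar in the frame of cruet_tray between 0.004 and 0.012 m and angle between spice_jar's own z axis and vertical below 0.1 rad and linear speed of spice_jar below 0.03 m/s and angular speed of spice_jar below 0.3 rad/s and contact force between the fingers and spice_jar below 0.05 N), for 0.2 s.
2. then the pepper mill stands in the left well, released (y of pepper_mill in the frame of cruet_tray between 0.068 and 0.092 m and x of pepper_mill in the frame of cruet_tray between -0.012 and 0.012 m and z of pepper_mill in the frame of cruet_tray between 0.004 and 0.012 m and angle between pepper_mill's own z axis and vertical below 0.1 rad and linear speed of pepper_mill below 0.03 m/s and angular speed of pepper_mill below 0.3 rad/s and contact force between the fingers and pepper_mill below 0.05 N), for 0.2 s.
3. then the salt mill stands in the right well, released (y of salt_mill in the frame of cruet_tray between -0.092 and -0.068 m and x of salt_mill in the frame of cruet_tray between -0.012 and 0.012 m and z of salt_mill in the frame of cruet_tray between 0.004 and 0.012 m and angle between salt_mill's own z axis and vertical below 0.1 rad and linear speed of salt_mill below 0.03 m/s and angular speed of salt_mill below 0.3 rad/s and contact force between the fingers and salt_mill below 0.05 N), for 0.2 s.
4. last the beaker stands on the round coaster, released (horizontal distance between beaker and coaster_round below 0.015 m and z of beaker in the frame of coaster_round between 0.001 and 0.009 m and angle between beaker's own z axis and vertical below 0.1 rad and linear speed of beaker below 0.03 m/s and angular speed of beaker below 0.3 rad/s and contact force between the fingers and beaker below 0.05 N), for 0.2 s.
At the end, for the whole second after the job is handed in: Jar in the small middle well, pepper mill in the left well, salt mill in the right well (each on the floor within 4 mm; within 10 mm (jar) or 12 mm (mills) of the centre in x and y); beaker on the round coaster within 15 mm of its centre; all upright within 0.1 rad, at rest, released (all of step 1 and all of step 2 and all of step 3 and all of step 4); the robot touches nothing.
It fails at once if the jar, a mill or the beaker is dropped: let go of with its foot more than 35 mm above the table ((height (world z) of spice_jar above 0.035 m and contact force between the fingers and spice_jar below 0.01 N) or (height (world z) of pepper_mill above 0.035 m and contact force between the fingers and pepper_mill below 0.01 N) or (height (world z) of salt_mill above 0.035 m and contact force between the fingers and salt_mill below 0.01 N) or (height (world z) of beaker above 0.035 m and contact force between the fingers and beaker below 0.01 N)).
It fails at once if the mug is disturbed (moved more than 15 mm or tipped more than 0.3 rad) (distance of mug from where it was at the start of the episode above 0.015 m or angle between mug's own z axis and vertical above 0.3 rad).
It fails at once if the wine glass is disturbed (moved more than 15 mm or tipped more than 0.3 rad) (distance of wine_glass from where it was at the start of the episode above 0.015 m or angle between wine_glass's own z axis and vertical above 0.3 rad).
It also fails if it takes over 96 s, if anything falls off the work surface, if the arm or the gripper's body presses on something with over 40 N, if the wrist force passes 120 N, or if a joint passes its speed limit or range.

## Working session

There is one attempt and no reset: what is moved stays moved. The work goes in short steps, Python scripts to look and compute and a shell command to move; the robot and the scene stay as the last step left them, time stands still between calls to the robot, and variables do not carry over. Pictures are saved under pics/ and viewed, about 12 in all and at most 16, crops included, and the job is handed in when it is done.

```bash
mkdir -p pics; ls; python3 - <<'E'
from plant import *
import cv2,numpy as np
print(get_obs())
for n in ("scene","top"):
    s=snapshot(n); cv2.imwrite(f"pics/{n}0.png",s["color"][:,:,::-1]); np.savez(f"pics/{n}0.npz",**s); print(n,s["intrinsics"].tolist(),s["rvec"],s["tvec"])
    R=cv2.Rodrigues(np.array(s["rvec"],float))[0]; print(-R.T@np.array(s["tvec"]).ravel(), R.tolist())
E
```

```text
pics
{'clock': 0.0, 'joint_pos': array([ 9.16800498e+01,  2.05929355e+01,  6.34399941e-01, -1.86562642e-02,
       -7.01339798e+01, -1.65064752e+01]), 'qvel': array([-0.03846992, -0.05523332,  0.04460355,  0.13540204, -0.06465224,
       -0.10528892]), 'tau': array([-2.26601669e-04, -5.82713056e+01,  2.93053490e+01,  6.99742064e+00,
        6.96349656e-03, -1.38752503e-04]), 'tool_pos': array([0.17264469, 0.65208745, 0.23961507]), 'orientation': array([-1.79990527e+02, -9.36857926e-02, -1.04832787e+02]), 'force': array([ 0.70455914, -0.03958136, -0.04101529]), 'moment': array([-0.00083309,  0.02800882,  0.01962309]), 'opening': 0.08751625464509502}
scene [[489.1580879056291, 0.0, 315.5835116595594], [0.0, 489.1580879056291, 243.6723587796423], [0.0, 0.0, 1.0]] [ 2.33150666 -0.5973865   0.26057922] [-0.44754893  0.22398607  0.80673219]
[ 0.19022179 -0.54885344  0.75090759] [[0.8730661454117223, -0.4872427760058976, 0.018707831675111558], [-0.34517909813205716, -0.6446974905719268, -0.6820678381678761], [0.34439351902824367, 0.5890327859129126, -0.7310495750433179]]
top [[477.60497920616103, 0.0, 320.5212517783997], [0.0, 477.60497920616103, 234.78997612800427], [0.0, 0.0, 1.0]] [ 2.17982473 -2.18070075  0.08147353] [0.01236408 0.50496678 1.04115836]
[0.42255177 0.00892158 1.07727688] [[-0.0002817686236467054, -0.9999952014391507, -0.003085077813488213], [-0.9969771890270631, 0.0005206085629996249, -0.0776930725767744], [0.07769430587976528, 0.003053860736294392, -0.9969725516625144]]
```

View pics/scene0.png

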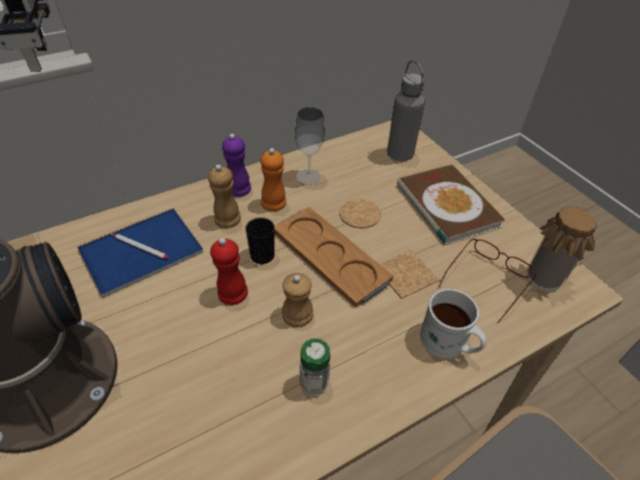

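View pics/top0.png

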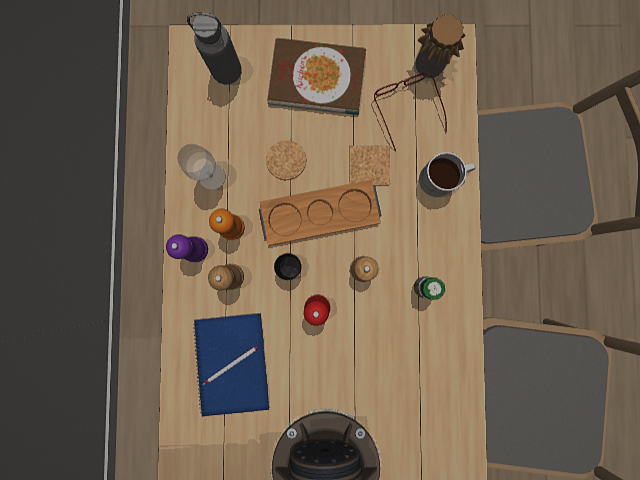

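The scene view shows the beaker at (261,241), the salt mill at (297,298), the jar at (315,366), the plain pepper mill at (226,195), the tray at (332,253), the round coaster at (360,213) and the square one at (410,272). In the top view, +x is up and +y is left. The round coaster is at (286,160), the square at (370,165), the tray at (320,212), the pepper mill near (222,278), the beaker at (288,266), the salt mill at (366,268) and the jar at (433,288).

```bash
cat > h.py <<'E'
import numpy as np, cv2
def cam(s):
    R=cv2.Rodrigues(np.array(s["rvec"],float))[0]; t=np.array(s["tvec"],float).ravel(); return np.array(s["intrinsics"],float),R,t
def cloud(s):
    K,R,t=cam(s); v,u=np.mgrid[:480,:640]; d=s["z_map"].astype(float)
    p=np.stack([(u-K[0,2])/K[0,0]*d,(v-K[1,2])/K[1,1]*d,d],-1)
    w=(p-t)@R; w[d==0]=np.nan; return w
def ray(s,uv,z):
    K,R,t=cam(s); uv=np.atleast_2d(np.array(uv,float)); c=-R.T@t
    d=np.c_[(uv-[K[0,2],K[1,2]])/[K[0,0],K[1,1]],np.ones(len(uv))]@R
    return c+d*((z-c[2])/d[:,2])[:,None]
def circ(p):  # algebraic circle fit
    A=np.c_[2*p[:,:2],np.ones(len(p))]; x=np.linalg.lstsq(A,(p[:,:2]**2).sum(1),rcond=None)[0]
    return x[:2],np.sqrt(x[2]+x[0]**2+x[1]**2)
E
python3 - <<'E'
import numpy as np,cv2
from h import *
T=dict(np.load("pics/top0.npz")); S=dict(np.load("pics/scene0.npz"))
W=cloud(T); V=cloud(S)
def rep(n,p): 
    if len(p)<4: print(n,len(p));return
    (c,r)=cv2.minEnclosingCircle(p[:,:2].astype(np.float32)); print(n,len(p),"mid",((np.nanmax(p,0)+np.nanmin(p,0))/2).round(4),"enc",np.round(c,4),round(r*2,4))
tab=W[300:330,400:410]; print("table z",np.nanmean(tab[...,2]))
for n,uv,H in (("jar",(432,288),.106),("pep",(222,278),.150),("pephead",(222,278),.139),("salt",(366,268),.110),("salthead",(366,268),.099),("beak",(288,266),.083),("mug",(443,174),.094)):
    c=ray(T,uv,H)[0]
    for nm,C in (("top",W),("scene",V)):
        m=(abs(C[...,2]-H)<.004)&(np.hypot(C[...,0]-c[0],C[...,1]-c[1])<.06)
        rep(n+" "+nm,C[m])
for nm,C in (("top",W),("scene",V)):
    m=((C[...,2]>.013)&(C[...,2]<.023)&(C[...,0]>.40)&(C[...,0]<.68)&(abs(C[...,1])<.18)).astype(np.uint8)
    k,l,st,ce=cv2.connectedComponentsWithStats(m)
    i=1+np.argmax(st[1:,4]); p=C[l==i]; print("tray",nm,cv2.minAreaRect(p[:,:2].astype(np.float32)),p[:,2].mean())
    m=((C[...,2]>.003)&(C[...,2]<.008)&(C[...,0]>.5)&(C[...,0]<.75)&(abs(C[...,1])<.18)).astype(np.uint8)
    k,l,st,ce=cv2.connectedComponentsWithStats(cv2.morphologyEx(m,cv2.MORPH_OPEN,np.ones((3,3))))
    for i in range(1,k):
        if st[i,4]>300: rep("coaster "+nm,C[l==i])
# glass
hs=cv2.cvtColor(T["color"],cv2.COLOR_RGB2HSV)
cv2.imwrite("pics/zoom.png",cv2.resize(T["color"][130:310,160:460,::-1],None,fx=2.6,fy=2.6,interpolation=cv2.INTER_CUBIC))
E
```

```text
table z -0.0013911556954039098
jar top 355 mid [ 0.3903 -0.216   0.1057] enc [ 0.3903 -0.2166] 0.0461
jar scene 626 mid [ 0.3869 -0.2191  0.1051] enc [ 0.3871 -0.219 ] 0.0465
pep top 24 mid [0.412  0.2116 0.1484] enc [0.411  0.2116] 0.0112
pep scene 18 mid [0.4071 0.2103 0.1489] enc [0.4062 0.2088] 0.0085
pephead top 129 mid [0.4128 0.2114 0.1386] enc [0.4121 0.2114] 0.0343
pephead scene 96 mid [0.4056 0.2091 0.1388] enc [0.4071 0.211 ] 0.0327
salt top 22 mid [ 0.4306 -0.0812  0.1084] enc [ 0.4306 -0.0812] 0.0109
salt scene 30 mid [ 0.4269 -0.0834  0.1087] enc [ 0.4269 -0.0852] 0.0108
salthead top 190 mid [ 0.4308 -0.0813  0.0982] enc [ 0.4308 -0.0809] 0.0437
salthead scene 227 mid [ 0.4271 -0.084   0.0985] enc [ 0.4272 -0.0842] 0.0409
beak top 63 mid [0.4351 0.0818 0.0824] enc [0.4352 0.0817] 0.0569
beak scene 110 mid [0.4312 0.0792 0.0819] enc [0.4322 0.0792] 0.0597
mug top 185 mid [ 0.6331 -0.2514  0.0935] enc [ 0.6331 -0.2511] 0.0833
mug scene 299 mid [ 0.6301 -0.2525  0.0927] enc [ 0.6293 -0.2522] 0.0841
tray top ((0.5573431849479675, 0.01450987160205841), (0.10061769187450409, 0.26614341139793396), 11.186278343200684) 0.016739406698196357
tray scene ((0.5540317893028259, 0.012890875339508057), (0.10359109938144684, 0.26719722151756287), 11.059218406677246) 0.01675335484995028
```

View pics/zoom.png

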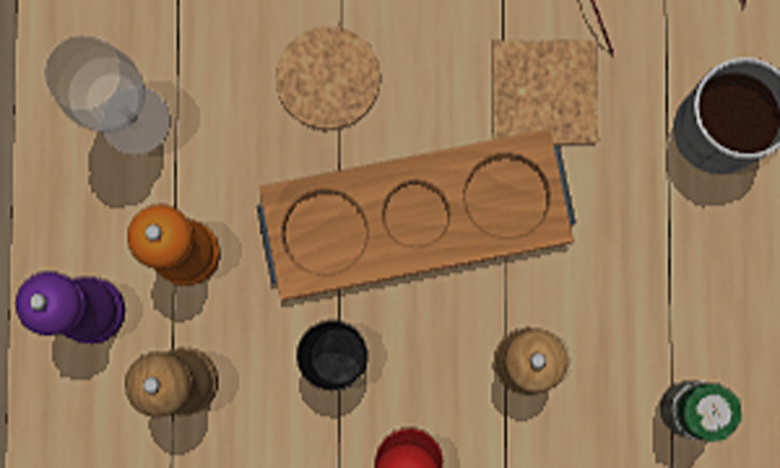

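Top-view zoom: the tray is turned so that its right end is farther away, about +11° yaw. The wells are at zoom (325,232), (416,214) and (506,196), and the round coaster is at (328,78). The two cameras differ by a constant offset of about (3.5, 3) mm, so I average them. Next I measure the remaining items and plan the first moves.

```bash
cat >> h.py <<'E'
from scipy.spatial.transform import Rotation as Ro
def plan(wps, p=None, yaw=None):
    """wps: (x,y,z,yaw) ; prints shares for one call each, assuming the last was reached"""
    if p is None:
        from plant import get_obs
        o=get_obs(); p=o["tool_pos"]; yaw=o["orientation"][2]
        print("now",np.round(p,4),np.round(o["orientation"],2),"t",round(o["clock"],2),"open",round(o["opening"],4),"F",np.round(o["force"],1))
        R0=Ro.from_euler("xyz",o["orientation"],degrees=True)
    else: R0=Ro.from_euler("xyz",[180,0,yaw],degrees=True)
    for x,y,z,w in wps:
        R1=Ro.from_euler("xyz",[180,0,w],degrees=True)
        d=R0.inv().apply(np.array([x,y,z])-p); r=(R0.inv()*R1).as_rotvec(degrees=True)
        print((x,y,z,w),"shift",(d/.2).round(3),"turn",(r/360).round(4),"rows",round(max(np.linalg.norm(d)/.0417,np.linalg.norm(r)/7.16),1))
        p=np.array([x,y,z]);R0=R1
E
python3 - <<'E'
import numpy as np,cv2
from h import *
T=dict(np.load("pics/top0.npz")); S=dict(np.load("pics/scene0.npz"))
for nm,s,boxes in (("top",T,{"round":(255,130,318,190),"square":(338,140,395,188)}),("scene",S,{"round":(330,190,392,235)})):
    hs=cv2.cvtColor(s["color"],cv2.COLOR_RGB2LAB).astype(float)
    for n,(a,b,c,d) in boxes.items():
        # cork = more saturated than planks: fit via L channel threshold (Otsu)
        L=cv2.GaussianBlur(s["color"][b:d,a:c,2],(5,5),0); t,m=cv2.threshold(L,0,255,cv2.THRESH_BINARY_INV+cv2.THRESH_OTSU)
        cs=max(cv2.findContours(m,cv2.RETR_EXTERNAL,cv2.CHAIN_APPROX_NONE)[0],key=cv2.contourArea)[:,0]+[a,b]
        w=ray(s,cs,.005)
        print(n,nm,"circle",circ(w),"enc",cv2.minEnclosingCircle(w[:,:2].astype(np.float32)),cv2.minAreaRect(w[:,:2].astype(np.float32)))
    W=cloud(s)
    for n,c in (("red",(.37,.02)),("orange",(.50,.19)),("purple",(.46,.28))):
        for lo,hi in((.012,.05),(.115,.135)):
            m=(W[...,2]>lo)&(W[...,2]<hi)&(np.hypot(W[...,0]-c[0],W[...,1]-c[1])<.06); p=W[m]
            if len(p)>5: print(n,nm,lo,len(p),p.min(0).round(3),p.max(0).round(3))
print("glass foot",ray(T,(212,177),0))
plan([(.33,.53,.25,-115),(.46,.37,.25,-130),(.5,.18,.25,-150),(.47,.0,.25,-168.9),(.42,-.18,.25,-168.9),(.389,-.218,.16,-168.9)])
E
```

```text
round top circle (array([0.67300279, 0.09029877]), np.float64(0.04778878672352791)) enc ((0.6693527698516846, 0.08058133721351624), 0.05909299477934837) ((0.6753237843513489, 0.08879150450229645), (0.097742959856987, 0.09347858279943466), 50.32263946533203)
square top circle (array([ 0.6657648 , -0.09696731]), np.float64(0.05954715087929699)) enc ((0.669135570526123, -0.09052422642707825), 0.0832708477973938) ((0.6691343188285828, -0.09164097905158997), (0.1281764656305313, 0.10866430401802063), 89.93425750732422)
red top 0.012 105 [ 0.337 -0.007  0.012] [0.372 0.046 0.05 ]
red top 0.115 347 [ 0.318 -0.003  0.117] [0.367 0.045 0.135]
orange top 0.012 223 [0.489 0.131 0.012] [0.55  0.231 0.05 ]
orange top 0.115 340 [0.502 0.188 0.118] [0.552 0.236 0.135]
purple top 0.012 193 [0.447 0.268 0.012] [0.502 0.308 0.05 ]
purple top 0.115 336 [0.423 0.227 0.117] [0.499 0.322 0.135]
round scene circle (array([0.67106608, 0.08600368]), np.float64(0.04702422744843974)) enc ((0.6695222854614258, 0.08762148767709732), 0.05033750832080841) ((0.672248899936676, 0.08691125363111496), (0.0977634862065
[... 412 characters left out ...]
.312 0.135]
glass foot [[0.63911835 0.26022028 0.        ]]
now [0.1727 0.6521 0.2397] [-1.7999e+02 -9.0000e-02 -1.0483e+02] t 0.1 open 0.0876 F [0.2 0.4 0.5]
(0.33, 0.53, 0.25, -115) shift [ 0.389 -0.917 -0.051] turn [-0.     -0.0002  0.0282] rows 4.8
(0.46, 0.37, 0.25, -130) shift [ 0.45  -0.927 -0.   ] turn [ 0.     -0.      0.0417] rows 4.9
(0.5, 0.18, 0.25, -150) shift [ 0.599 -0.764 -0.   ] turn [-0.     -0.      0.0556] rows 4.7
(0.47, 0.0, 0.25, -168.9) shift [ 0.58  -0.704 -0.   ] turn [ 0.     -0.      0.0525] rows 4.4
(0.42, -0.18, 0.25, -168.9) shift [ 0.419 -0.835 -0.   ] turn [0. 0. 0.] rows 4.5
(0.389, -0.218, 0.16, -168.9) shift [ 0.189 -0.157  0.45 ] turn [0. 0. 0.] rows 2.5
```

```bash
python3 -m handwheel '[[[0.389,-0.917,-0.05],[0,0,0.028]],[[0.389,-0.917,-0.05],[0,0,0.028]],[[0.389,-0.917,-0.05],[0,0,0.028]],[[0.389,-0.917,-0.05],[0,0,0.028]],[[0.389,-0.917,-0.05],[0,0,0.028]]]' -1
python3 -m handwheel '[[[0.45,-0.927,0],[0,0,0.042]],[[0.45,-0.927,0],[0,0,0.042]],[[0.45,-0.927,0],[0,0,0.042]],[[0.45,-0.927,0],[0,0,0.042]],[[0.45,-0.927,0],[0,0,0.042]]]'
python3 -m handwheel '[[[0.6,-0.764,0],[0,0,0.0556]],[[0.6,-0.764,0],[0,0,0.0556]],[[0.6,-0.764,0],[0,0,0.0556]],[[0.6,-0.764,0],[0,0,0.0556]],[[0.6,-0.764,0],[0,0,0.0556]]]'
python3 - <<'E'
from h import *
plan([(.47,.0,.25,-168.9),(.42,-.18,.25,-168.9),(.3887,-.2178,.16,-168.9)])
E
```

```text
clock: 0.52
tool_pos: [0.3317, 0.5282, 0.2505]
orientation: [-180.0, -0.0, -114.9]
force: [0.2, 0.1, -1.2]
opening: 0.0879
clock: 0.93
tool_pos: [0.4612, 0.3686, 0.2504]
orientation: [180.0, -0.0, -130.0]
force: [0.9, 0.6, -0.4]
opening: 0.0877
clock: 1.35
tool_pos: [0.5, 0.1772, 0.2504]
orientation: [-180.0, -0.0, -150.1]
force: [0.6, -0.5, 0.1]
opening: 0.0882
now [0.5    0.1772 0.2504] [-1.8000e+02 -4.0000e-02 -1.5014e+02] t 1.35 open 0.0882 F [ 0.6 -0.5  0.1]
(0.47, 0.0, 0.25, -168.9) shift [ 0.571 -0.694  0.003] turn [-0.     -0.0001  0.0521] rows 4.3
(0.42, -0.18, 0.25, -168.9) shift [ 0.419 -0.835 -0.   ] turn [0. 0. 0.] rows 4.5
(0.3887, -0.2178, 0.16, -168.9) shift [ 0.19  -0.155  0.45 ] turn [0. 0. 0.] rows 2.5
```

```bash
python3 -m handwheel '[[[0.57,-0.694,0],[0,0,0.052]],[[0.57,-0.694,0],[0,0,0.052]],[[0.57,-0.694,0],[0,0,0.052]],[[0.57,-0.694,0],[0,0,0.052]],[[0.57,-0.694,0],[0,0,0.052]]]' 
python3 -c "
from plant import *; import numpy as np; np.savez('pics/wA.npz',**snapshot('wrist'))"
python3 -m handwheel '[[[0.419,-0.835,0],[0,0,0]],[[0.419,-0.835,0],[0,0,0]],[[0.419,-0.835,0],[0,0,0]],[[0.419,-0.835,0],[0,0,0]],[[0.419,-0.835,0],[0,0,0]]]'
python3 - <<'E'
from plant import *
from h import *
s=snapshot('wrist'); np.savez('pics/wB.npz',**s)
A=dict(np.load('pics/wA.npz'))
cv2.imwrite('pics/wAB.png',cv2.resize(np.hstack([A["color"],s["color"]])[:,:,::-1],(800,300)))
for n,q in(("A",A),("B",s)):
    K,R,t=cam(q); print(n,(-R.T@t).round(4)); W=cloud(q)
    for nm,c,H,d in(("jar",(.389,-.218),.106,.05),("salt",(.429,-.083),.098,.05),("tray",(.555,.013),.018,.16)):
        m=(abs(W[...,2]-H)<.005)&(np.hypot(W[...,0]-c[0],W[...,1]-c[1])<d); p=W[m]
        if len(p)>20: print(nm,len(p),cv2.minAreaRect(p[:,:2].astype(np.float32)),cv2.minEnclosingCircle(p[:,:2].astype(np.float32)))
plan([(.3887,-.2178,.16,-168.9)])
E
```

```text
clock: 1.77
tool_pos: [0.4688, -0.0005, 0.2505]
orientation: [-180.0, -0.1, -168.9]
force: [-0.0, -0.2, -0.2]
opening: 0.0876
clock: 2.23
tool_pos: [0.4196, -0.1793, 0.2505]
orientation: [-180.0, -0.0, -168.8]
force: [0.0, 0.2, 0.2]
opening: 0.0874
A [ 0.4838 -0.0725  0.3934]
salt 2720 ((0.4304451644420624, -0.08374519646167755), (0.04484998807311058, 0.043692730367183685), 55.6971435546875) ((0.43067610263824463, -0.08394832909107208), 0.02308540977537632)
tray 17487 ((0.5156611204147339, -0.0020719915628433228), (0.1870780736207962, 0.25536397099494934), 11.381224632263184) ((0.524942934513092, -0.0027440115809440613), 0.14592207968235016)
B [ 0.4346 -0.2513  0.3935]
jar 3191 ((0.39000290632247925, -0.22033414244651794), (0.04346919059753418, 0.043311938643455505), 57.23765182495117) ((0.38968169689178467, -0.22060662508010864), 0.02283942699432373)
salt 272 ((0.4260520339012146, -0.08789302408695221), (0.031838204711675644, 0.04313397407531738), 32.776451110839844) ((0.430508553981781, -0.08490091562271118), 0.02303035371005535)
tray 4356 ((0.5338423252105713, -0.03027963638305664), (0.183884859085083, 0.19215050339698792), 3.6941206455230713) ((0.5330836772918701, -0.02604774385690689), 0.12450126558542252)
now [ 0.4193 -0.1805  0.2503] [-1.7998e+02 -7.0000e-02 -1.6887e+02] t 2.28 open 0.0878 F [-1.2 -1.4 -0.7]
(0.3887, -0.2178, 0.16, -168.9) shift [ 0.186 -0.153  0.452] turn [-0.     -0.0002  0.0001] rows 2.5
```

View pics/wAB.png

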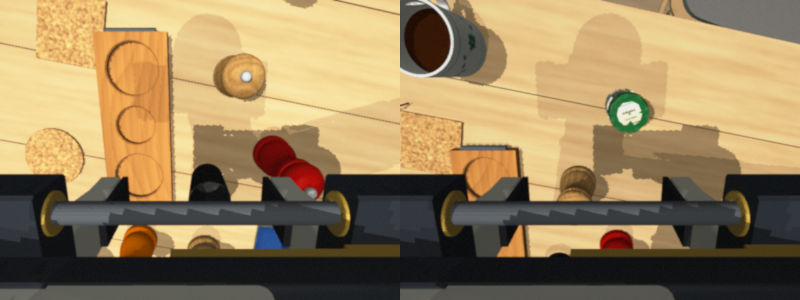

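The left panel (wrist at the tray) shows the right well at (132,68), the middle well at (135,125) and the salt mill at (242,75). In the right panel the jar lid is at (630,112), alone. The wrist agrees with the fixed cameras to about 2 mm. I descend onto the jar and refine the wells from the depth floors.

```bash
python3 - <<'E'
from h import *
for n,f in (("wrist","pics/wA.npz"),("top","pics/top0.npz"),("scene","pics/scene0.npz")):
    W=cloud(dict(np.load(f)))
    th=np.radians(11.1); d=np.array([-np.sin(th),np.cos(th)])
    z0=np.nanmedian(W[...,2][(np.hypot(W[...,0]-.49,W[...,1]+.04)<.03)])
    for k in (-.08,0,.08):
        c=np.array([.556,.0135])+k*d
        m=(W[...,2]>z0+.0045)&(W[...,2]<z0+.0125)&(np.hypot(W[...,0]-c[0],W[...,1]-c[1])<(.04 if k else .032)); 
        m=cv2.morphologyEx(m.astype(np.uint8),cv2.MORPH_OPEN,np.ones((3,3)))>0
        p=W[m]
        if len(p)>20: print(n,k,"z0",z0.round(4),len(p),cv2.minEnclosingCircle(p[:,:2].astype(np.float32)),"mean",p.mean(0).round(4))
E
python3 -m handwheel '[[[0.18,-0.152,0.452],[0,0,0]],[[0.18,-0.152,0.452],[0,0,0]],[[0.18,-0.152,0.452],[0,0,0]],[[0.18,-0.152,0.452],[0,0,0]]]'
python3 -c "
from h import *
plan([(.3897,-.2195,.073,-168.9)])"
```

```text
top -0.08 z0 -0.0013 698 ((0.5741106271743774, -0.06401747465133667), 0.03575456142425537) mean [ 0.575  -0.0646  0.0068]
top 0 z0 -0.0013 421 ((0.5580461025238037, 0.01449012104421854), 0.027706561610102654) mean [0.5593 0.0143 0.0067]
top 0.08 z0 -0.0013 684 ((0.5423442721366882, 0.09324413537979126), 0.03584899380803108) mean [0.5413 0.0934 0.0068]
scene -0.08 z0 -0.0005 761 ((0.5729495882987976, -0.060566890984773636), 0.03564205765724182) mean [ 0.5723 -0.0614  0.0073]
scene 0 z0 -0.0005 382 ((0.5558950304985046, 0.017343467101454735), 0.026874953880906105) mean [0.5556 0.0182 0.0073]
scene 0.08 z0 -0.0005 582 ((0.5403959155082703, 0.09619088470935822), 0.03510341793298721) mean [0.5406 0.0965 0.0073]
clock: 2.62
tool_pos: [0.3879, -0.2138, 0.1562]
orientation: [179.8, -0.4, -168.9]
force: [-0.6, 0.1, -0.8]
opening: 0.0876
now [ 0.3879 -0.2138  0.1562] [ 179.82   -0.41 -168.9 ] t 2.62 open 0.0876 F [-0.6  0.1 -0.8]
(0.3897, -0.2195, 0.073, -168.9) shift [-0.006 -0.031  0.416] turn [ 0.0005 -0.0011  0.    ] rows 2.0
```

```bash
python3 -m handwheel '[[[-0.006,-0.03,0.1],[0,0,0]],[[-0.006,-0.03,0.25],[0,0,0]],[[-0.006,-0.03,0.4],[0,0,0]],[[-0.006,-0.03,0.416],[0,0,0]],[[-0.006,-0.03,0.416],[0,0,0]]]'
python3 - <<'E'
from h import *
W=cloud(dict(np.load("pics/wA.npz")))
print("tab",np.nanmedian(W[60:120,440:520,2]))
z0=np.nanmedian(W[60:120,440:520,2]); th=np.radians(11.1); d=np.array([-np.sin(th),np.cos(th)])
for k in(-.08,0):
    c=np.array([.557,.013])+k*d; m=(W[...,2]>z0+.0045)&(W[...,2]<z0+.0125)&(np.hypot(W[...,0]-c[0],W[...,1]-c[1])<(.042 if k else .034))
    p=W[cv2.morphologyEx(m.astype(np.uint8),cv2.MORPH_OPEN,np.ones((3,3)))>0]
    if len(p)>20: print(k,len(p),cv2.minEnclosingCircle(p[:,:2].astype(np.float32)),p.mean(0).round(4))
plan([(.3897,-.2195,.073,-168.9)])
E
```

```text
clock: 3.03
tool_pos: [0.3939, -0.2189, 0.0766]
orientation: [180.0, -0.2, -168.7]
force: [0.1, 0.5, 1.1]
opening: 0.0877
tab -0.0013074611682321279
-0.08 5369 ((0.5730128288269043, -0.0667758360505104), 0.03608591482043266) [ 0.5737 -0.0673  0.0069]
0 2696 ((0.557202160358429, 0.012265239842236042), 0.028091968968510628) [0.5578 0.0126 0.007 ]
now [ 0.3939 -0.2189  0.0766] [ 179.96   -0.18 -168.72] t 3.03 open 0.0877 F [0.1 0.5 1.1]
(0.3897, -0.2195, 0.073, -168.9) shift [0.021 0.001 0.018] turn [ 0.0001 -0.0005  0.0005] rows 0.1
```

```bash
python3 -m handwheel '[[[0.02,0.003,0.018],[0,0,0]],[[0.02,0.003,0.018],[0,0,0]]]'
python3 -m handwheel '[[[0,0,0],[0,0,0]],[[0,0,0],[0,0,0]],[[0,0,0],[0,0,0]],[[0,0,0],[0,0,0]],[[0,0,0],[0,0,0]]]' 1
python3 -m handwheel '[[[0,0,0],[0,0,0]],[[0,0,0],[0,0,0]],[[0,0,0],[0,0,0]]]'
python3 -c "
from h import *
plan([(.39,-.2195,.073,-168.9)])"
```

```text
clock: 3.2
tool_pos: [0.3906, -0.2194, 0.0746]
orientation: [-180.0, 0.1, -168.7]
force: [-0.5, 0.4, -0.5]
opening: 0.0875
clock: 3.62
tool_pos: [0.3902, -0.2196, 0.0737]
orientation: [-180.0, 0.0, -168.8]
force: [-0.2, 0.9, 0.1]
opening: 0.0601
clock: 3.87
tool_pos: [0.3899, -0.2195, 0.0733]
orientation: [180.0, -0.0, -168.8]
force: [-1.5, -0.2, 0.8]
opening: 0.0451
now [ 0.3899 -0.2195  0.0733] [ 1.8000e+02 -2.0000e-02 -1.6877e+02] t 3.87 open 0.0451 F [-1.5 -0.2  0.8]
(0.39, -0.2195, 0.073, -168.9) shift [-0.001  0.     0.002] turn [ 0.     -0.0001  0.0004] rows 0.0
```

```bash
python3 -m handwheel '[[[0,0,-0.15],[0,0,0]],[[0,0,-0.35],[0,0,0]],[[0,0,-0.55],[0,0,0]],[[0,0,-0.7],[0,0,0]],[[0,0,-0.7],[0,0,0]]]' 
python3 -c "
from h import *
plan([(.475,-.10,.213,-168.9),(.5567,.013,.15,-168.9)])"
```

```text
clock: 4.28
tool_pos: [0.3932, -0.2205, 0.2197]
orientation: [-179.7, 0.5, -168.7]
force: [0.6, -0.4, -2.1]
opening: 0.0451
now [ 0.3932 -0.2205  0.2197] [-179.74    0.52 -168.71] t 4.28 open 0.0451 F [ 0.6 -0.4 -2.1]
(0.475, -0.1, 0.213, -168.9) shift [-0.519  0.511  0.036] turn [-0.0007  0.0015  0.0005] rows 3.5
(0.5567, 0.013, 0.15, -168.9) shift [-0.51   0.476  0.315] turn [0. 0. 0.] rows 3.7
```

```bash
python3 -m handwheel '[[[-0.15,0.15,0],[0,0,0]],[[-0.35,0.35,0],[0,0,0]],[[-0.52,0.515,0],[0,0,0]],[[-0.52,0.515,0],[0,0,0]]]' 
python3 -m handwheel '[[[-0.15,0.14,0.03],[0,0,0]],[[-0.35,0.32,0.15],[0,0,0]],[[-0.51,0.48,0.315],[0,0,0]],[[-0.51,0.48,0.315],[0,0,0]],[[-0.51,0.48,0.315],[0,0,0]]]' 
python3 - <<'E'
from plant import *
from h import *
for n in("top","scene"):
    W=cloud(snapshot(n)); 
    m=(W[...,2]>.10)&(W[...,2]<.20)&(np.hypot(W[...,0]-.557,W[...,1]-.013)<.05)
    print(n,m.sum())
s=snapshot("scene"); np.savez("pics/s1.npz",**s); cv2.imwrite("pics/s1.png",cv2.resize(s["color"][130:370,200:480,::-1],None,fx=2.5,fy=2.5,interpolation=cv2.INTER_CUBIC))
plan([(.5567,.013,.15,-168.9)])
E
```

```text
clock: 4.62
tool_pos: [0.4737, -0.0956, 0.2133]
orientation: [180.0, 0.1, -168.7]
force: [0.1, -0.2, -0.6]
opening: 0.0454
clock: 5.03
tool_pos: [0.5538, 0.0189, 0.1458]
orientation: [-180.0, -0.3, -168.6]
force: [-0.3, -0.7, -1.8]
opening: 0.0455
top 0
scene 1085
now [0.5528 0.0158 0.1496] [-1.7998e+02 -1.2000e-01 -1.6873e+02] t 5.18 open 0.0451 F [-0.2  0.  -1.1]
(0.5567, 0.013, 0.15, -168.9) shift [-0.016 -0.018 -0.002] turn [-0.0001 -0.0003  0.0005] rows 0.1
```

View pics/s1.png

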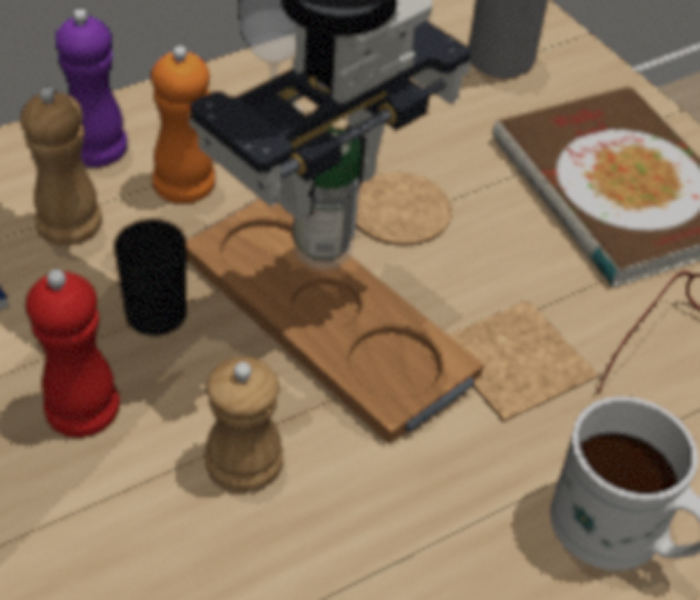

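The jar hangs upright in the jaws, foot at crop (325,255), above the middle well at (327,300) in this oblique view. I correct by a few mm and lower it to just above the tray.

```bash
python3 -m handwheel '[[[-0.016,-0.018,0.08],[0,0,0]],[[-0.016,-0.018,0.16],[0,0,0]],[[-0.016,-0.018,0.22],[0,0,0]],[[-0.016,-0.018,0.22],[0,0,0]],[[-0.016,-0.018,0.22],[0,0,0]]]' 
python3 -m handwheel '[[[0,0,0],[0,0,0]],[[0,0,0],[0,0,0]]]'
python3 - <<'E'
from plant import *
from h import *
s=snapshot("scene"); W=cloud(s)
plan([(.5567,.013,.083,-168.9)])
# jar glass: points 40..70 mm high in the view; circle through the near half
m=(W[...,2]>.035)&(W[...,2]<.075)&(np.hypot(W[...,0]-.557,W[...,1]-.013)<.03)
p=W[m]; print(len(p), circ(p), p.min(0).round(3),p.max(0).round(3))
cv2.imwrite("pics/s2.png",cv2.resize(s["color"][170:300,270:400,::-1],None,fx=4.5,fy=4.5,interpolation=cv2.INTER_CUBIC))
E
```

```text
clock: 5.6
tool_pos: [0.5568, 0.012, 0.1069]
orientation: [-180.0, -0.0, -168.8]
force: [0.3, 0.4, -0.5]
opening: 0.0453
clock: 5.77
tool_pos: [0.5578, 0.0128, 0.1078]
orientation: [180.0, 0.1, -168.8]
force: [-0.6, 0.0, -2.1]
opening: 0.045
now [0.5577 0.0129 0.1076] [ 1.7999e+02  1.2000e-01 -1.6877e+02] t 5.82 open 0.045 F [ 0.1  0.9 -0.8]
(0.5567, 0.013, 0.083, -168.9) shift [0.005 0.002 0.123] turn [0.     0.0003 0.0004] rows 0.6
308 (array([0.55437444, 0.01258912]), np.float64(0.02225939966686272)) [ 0.53  -0.012  0.035] [0.577 0.021 0.075]
```

View pics/s2.png

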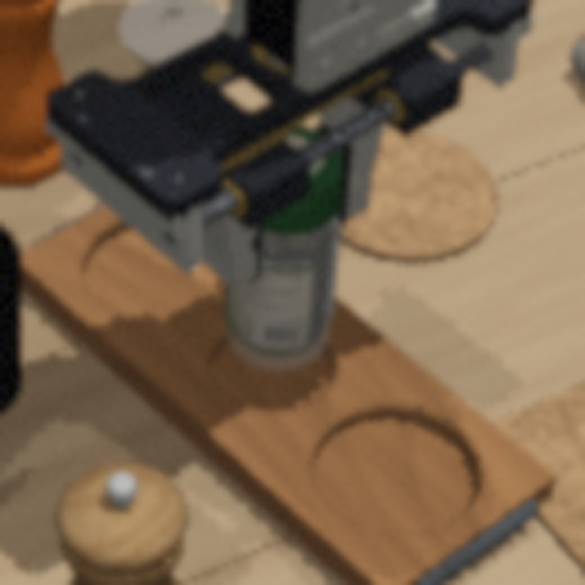

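The jar (scene frame 0.5544, 0.0126) sits right over the middle well (scene frame 0.5540, 0.0129). I lower it and release.

```bash
python3 -m handwheel '[[[0,0,0.03],[0,0,0]],[[0,0,0.06],[0,0,0]],[[0,0,0.09],[0,0,0]],[[0,0,0.115],[0,0,0]],[[0,0,0.128],[0,0,0]]]' 
python3 -m handwheel '[[[0,0,0],[0,0,0]],[[0,0,0],[0,0,0]],[[0,0,0],[0,0,0]]]'
python3 -c "
from h import *
plan([(.5567,.013,.0815,-168.9)])"
```

```text
clock: 6.23
tool_pos: [0.5569, 0.0126, 0.081]
orientation: [-179.9, -0.1, -168.7]
force: [-12.6, 1.0, 34.3]
opening: 0.045
clock: 6.48
tool_pos: [0.5567, 0.0127, 0.0812]
orientation: [-180.0, -0.1, -168.7]
force: [-4.5, 0.3, 9.8]
opening: 0.0449
now [0.5567 0.0127 0.0812] [-1.7997e+02 -6.0000e-02 -1.6874e+02] t 6.48 open 0.0449 F [-4.5  0.3  9.8]
(0.5567, 0.013, 0.0815, -168.9) shift [-0.     0.002 -0.002] turn [-0.0001 -0.0002  0.0005] rows 0.0
```

```bash
python3 -m handwheel '[[[0,0,-0.005],[0,0,0]],[[0,0,-0.005],[0,0,0]],[[0,0,-0.005],[0,0,0]],[[0,0,-0.005],[0,0,0]],[[0,0,-0.005],[0,0,0]]]' -1
python3 -m handwheel '[[[0,0,-0.005],[0,0,0]],[[0,0,-0.005],[0,0,0]],[[0,0,-0.005],[0,0,0]],[[0,0,-0.005],[0,0,0]]]'
python3 -m handwheel '[[[0,0,-0.1],[0,0,0]],[[0,0,-0.3],[0,0,0]],[[0,0,-0.5],[0,0,0]],[[0,0,-0.7],[0,0,0]],[[0,0,-0.7],[0,0,0]]]'
python3 - <<'E'
from plant import *
from h import *
for n in("top","scene","wrist"):
    s=snapshot(n); W=cloud(s); np.savez(f"pics/{n}1.npz",**s)
    m=(W[...,2]>.10)&(W[...,2]<.125)&(np.hypot(W[...,0]-.557,W[...,1]-.013)<.04); p=W[m]
    if len(p)>9: print(n,len(p),p[:,2].mean(),cv2.minEnclosingCircle(p[:,:2].astype(np.float32)))
plan([(.49,.15,.25,-168.9),(.4095,.2105,.2,-168.9)])
E
```

```text
clock: 6.9
tool_pos: [0.5571, 0.0129, 0.0815]
orientation: [-180.0, -0.0, -168.8]
force: [0.4, -0.2, -0.0]
opening: 0.0728
clock: 7.23
tool_pos: [0.5571, 0.0129, 0.0828]
orientation: [-180.0, 0.0, -168.8]
force: [-0.7, 0.1, -1.0]
opening: 0.0873
clock: 7.65
tool_pos: [0.5611, 0.0134, 0.2316]
orientation: [-180.0, 0.7, -168.7]
force: [1.8, 0.3, 0.8]
opening: 0.0875
top 163 0.11220578119041502 ((0.5489284992218018, 0.00987369567155838), 0.020253507420420647)
scene 422 0.11101306403594387 ((0.5537699460983276, 0.01279483176767826), 0.02484246715903282)
wrist 3920 0.1121066839286003 ((0.5568817853927612, 0.011401837691664696), 0.02317357435822487)
now [0.557  0.013  0.2231] [ 1.7996e+02  6.0000e-02 -1.6878e+02] t 7.8 open 0.0877 F [ 0.2 -0.1 -0.8]
(0.49, 0.15, 0.25, -168.9) shift [ 0.195  0.737 -0.134] turn [0.0001 0.0002 0.0003] rows 3.7
(0.4095, 0.2105, 0.2, -168.9) shift [0.337 0.374 0.25 ] turn [0. 0. 0.] rows 2.7
```

The jar is seated: its top is 0.112 m above a table that reads −0.001, and it is within 2 mm of centre. Next is the pepper mill.

```bash
python3 -m handwheel '[[[0.05,0.15,-0.13],[0,0,0]],[[0.1,0.35,-0.13],[0,0,0]],[[0.195,0.737,-0.13],[0,0,0]],[[0.195,0.737,-0.13],[0,0,0]],[[0.195,0.737,-0.13],[0,0,0]]]'
python3 -m handwheel '[[[0.15,0.15,0],[0,0,0]],[[0.33,0.37,0.1],[0,0,0]],[[0.33,0.37,0.25],[0,0,0]],[[0.33,0.37,0.25],[0,0,0]],[[0.33,0.37,0.25],[0,0,0]]]'
python3 -m handwheel '[[[0,0,0],[0,0,0]],[[0,0,0],[0,0,0]]]'
python3 - <<'E'
from plant import *
from h import *
s=snapshot("wrist"); W=cloud(s)
cv2.imwrite("pics/w2.png",s["color"][:,:,::-1])
plan([(.4105,.2095,.12,-168.9)])
E
```

```text
clock: 8.22
tool_pos: [0.4876, 0.1538, 0.2474]
orientation: [180.0, -0.1, -168.5]
force: [-0.0, -0.5, -0.2]
opening: 0.0874
clock: 8.63
tool_pos: [0.4092, 0.2088, 0.1965]
orientation: [-179.8, -0.3, -168.6]
force: [0.7, 0.8, 0.6]
opening: 0.0876
clock: 8.8
tool_pos: [0.412, 0.2097, 0.1993]
orientation: [-180.0, 0.0, -168.8]
force: [0.3, 0.2, 0.3]
opening: 0.088
now [0.412  0.2096 0.1994] [ 1.7998e+02  5.0000e-02 -1.6882e+02] t 8.85 open 0.0876 F [-0.  -0.4 -0.3]
(0.4105, 0.2095, 0.12, -168.9) shift [0.008 0.001 0.397] turn [0.     0.0001 0.0002] rows 1.9
```

View pics/w2.png

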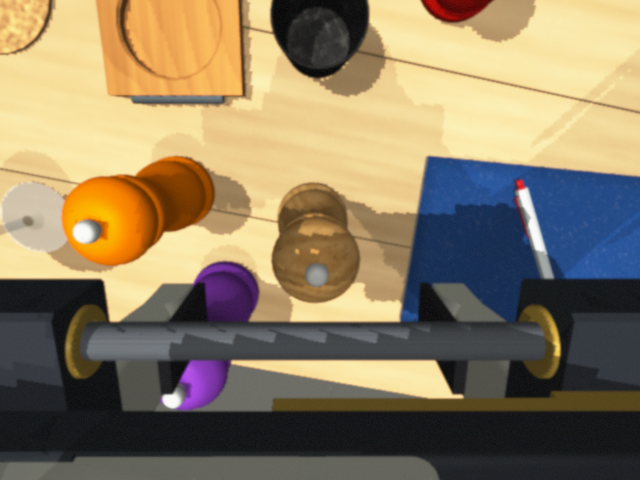

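The pepper mill's button is at (317,274), midway between the fingers. Orange is at (110,220) and purple at (190,390), both clear of the fingers. I check the button by ray before descending.

```bash
python3 - <<'E'
from h import *
from plant import *
s=snapshot("wrist"); print(ray(s,(317,274),.149)); W=cloud(s)
m=(W[...,2]>.128)&(W[...,2]<.146)&(np.hypot(W[...,0]-.41,W[...,1]-.21)<.04); print(cv2.minEnclosingCircle(W[m][:,:2].astype(np.float32)))
E
python3 -m handwheel '[[[0.006,0.001,0.1],[0,0,0]],[[0.006,0.001,0.22],[0,0,0]],[[0.006,0.001,0.34],[0,0,0]],[[0.006,0.001,0.397],[0,0,0]],[[0.006,0.001,0.397],[0,0,0]]]'
python3 -m handwheel '[[[0,0,0],[0,0,0]],[[0,0,0],[0,0,0]]]'
python3 -c "
from h import *
plan([(.4105,.2095,.12,-168.9)])"
```

```text
[[0.41085903 0.20784489 0.149     ]]
((0.41122421622276306, 0.20997503399848938), 0.022808831185102463)
clock: 9.32
tool_pos: [0.4093, 0.2081, 0.1174]
orientation: [-179.9, -0.2, -168.9]
force: [0.1, -0.3, -0.4]
opening: 0.0877
clock: 9.48
tool_pos: [0.4107, 0.2099, 0.1205]
orientation: [180.0, 0.1, -168.8]
force: [-0.8, -0.8, 0.9]
opening: 0.0879
now [0.4107 0.2099 0.1205] [ 1.7996e+02  8.0000e-02 -1.6879e+02] t 9.48 open 0.0879 F [-0.8 -0.8  0.9]
(0.4105, 0.2095, 0.12, -168.9) shift [ 0.002 -0.002  0.002] turn [0.0001 0.0002 0.0003] rows 0.0
```

```bash
python3 -m handwheel '[[[0,-0.004,0],[0,0,0]],[[0,-0.004,0],[0,0,0]],[[0,-0.004,0],[0,0,0]],[[0,-0.004,0],[0,0,0]],[[0,-0.004,0],[0,0,0]]]' 1
python3 -m handwheel '[[[0,0,0],[0,0,0]],[[0,0,0],[0,0,0]],[[0,0,0],[0,0,0]]]'
python3 -m handwheel '[[[0,0,-0.08],[0,0,0]],[[0,0,-0.16],[0,0,0]],[[0,0,-0.24],[0,0,0]],[[0,0,-0.3],[0,0,0]],[[0,0,-0.3],[0,0,0]]]'
python3 -c "
from h import *
plan([(.5414,.0915,.18,-168.9)])"
```

```text
clock: 9.9
tool_pos: [0.41, 0.2089, 0.1197]
orientation: [180.0, 0.0, -168.8]
force: [0.3, 0.4, -0.1]
opening: 0.06
clock: 10.15
tool_pos: [0.41, 0.2089, 0.1194]
orientation: [180.0, 0.0, -168.8]
force: [-0.1, -0.4, 0.1]
opening: 0.0468
clock: 10.57
tool_pos: [0.4108, 0.2096, 0.1814]
orientation: [179.9, 0.2, -168.7]
force: [-0.6, 0.4, -1.6]
opening: 0.0466
now [0.4108 0.2096 0.1814] [ 1.7989e+02  1.7000e-01 -1.6874e+02] t 10.57 open 0.0466 F [-0.6  0.4 -1.6]
(0.5414, 0.0915, 0.18, -168.9) shift [-0.525 -0.707  0.007] turn [0.0003 0.0005 0.0004] rows 4.2
```

```bash
python3 -m handwheel '[[[-0.08,-0.11,0],[0,0,0]],[[-0.2,-0.27,0],[0,0,0]],[[-0.32,-0.43,0],[0,0,0]],[[-0.43,-0.58,0],[0,0,0]],[[-0.525,-0.707,0],[0,0,0]]]'
python3 -m handwheel '[[[0,0,0.05],[0,0,0]],[[0,0,0.1],[0,0,0]],[[0,0,0.14],[0,0,0]],[[0,0,0.14],[0,0,0]],[[0,0,0.14],[0,0,0]]]'
python3 - <<'E'
from plant import *
from h import *
plan([(.5414,.0915,.1294,-168.9)])
s=snapshot("scene"); W=cloud(s)
for lo,hi in((.045,.075),(.075,.095),(.1,.125)):
    m=(W[...,2]>lo)&(W[...,2]<hi)&(np.hypot(W[...,0]-.54,W[...,1]-.092)<.035); p=W[m]; print(len(p),circ(p))
th=np.radians(11.1); print("well scene",np.array([.554,.0129])+.08*np.array([-np.sin(th),np.cos(th)]))
cv2.imwrite("pics/s3.png",cv2.resize(s["color"][130:300,230:400,::-1],None,fx=3.4,fy=3.4,interpolation=cv2.INTER_CUBIC))
E
```

```text
clock: 10.98
tool_pos: [0.5414, 0.0887, 0.1781]
orientation: [-180.0, -0.1, -168.8]
force: [1.5, 0.6, -1.0]
opening: 0.0466
clock: 11.4
tool_pos: [0.5395, 0.091, 0.1506]
orientation: [-180.0, -0.1, -168.7]
force: [0.2, 0.3, -0.3]
opening: 0.0466
now [0.5395 0.091  0.1506] [-1.7997e+02 -1.0000e-01 -1.6869e+02] t 11.4 open 0.0466 F [ 0.2  0.3 -0.3]
(0.5414, 0.0915, 0.1294, -168.9) shift [-0.01   0.001  0.106] turn [-0.0001 -0.0003  0.0006] rows 0.5
302 (array([0.53829944, 0.09332577]), np.float64(0.025234644983674382))
214 (array([0.53779125, 0.09325091]), np.float64(0.021248621677241026))
153 (array([0.53658324, 0.09171733]), np.float64(0.017856068766079754))
well scene [0.53859824 0.09140341]
```

View pics/s3.png

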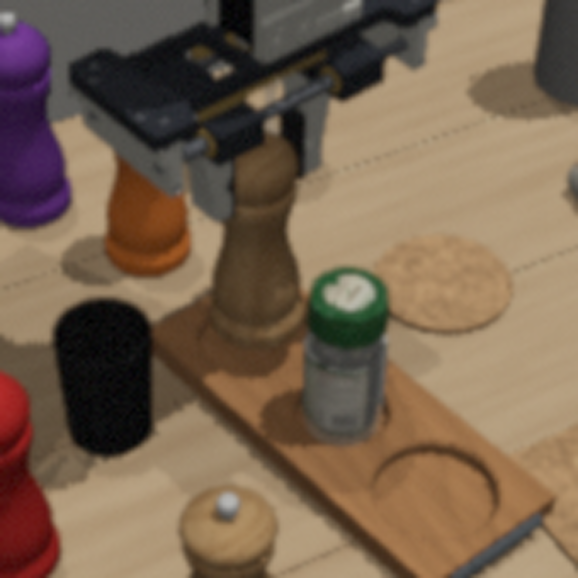

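The mill hangs upright over the left well: scene frame (0.538, 0.093) against the well at (0.5386, 0.0914). I lower and release it.

```bash
python3 -m handwheel '[[[-0.005,-0.004,0.03],[0,0,0]],[[-0.005,-0.004,0.06],[0,0,0]],[[-0.005,-0.004,0.085],[0,0,0]],[[-0.005,-0.004,0.1],[0,0,0]],[[-0.005,-0.004,0.11],[0,0,0]]]'
python3 -m handwheel '[[[0,0,0.004],[0,0,0]],[[0,0,0.004],[0,0,0]],[[0,0,0.004],[0,0,0]]]'
python3 -c "
from h import *
plan([(.5414,.0915,.1274,-168.9)])"
```

```text
clock: 11.87
tool_pos: [0.5413, 0.0899, 0.1287]
orientation: [-180.0, -0.0, -168.8]
force: [-0.4, -0.6, -1.0]
opening: 0.0466
clock: 12.12
tool_pos: [0.5417, 0.09, 0.1287]
orientation: [-180.0, 0.0, -168.8]
force: [0.5, 0.3, -2.0]
opening: 0.0467
now [0.5417 0.09   0.1287] [-1.8000e+02  1.0000e-02 -1.6877e+02] t 12.12 open 0.0467 F [ 0.5  0.3 -2. ]
(0.5414, 0.0915, 0.1274, -168.9) shift [0.    0.008 0.006] turn [-0.      0.      0.0004] rows 0.0
```

```bash
python3 -m handwheel '[[[0,0.004,0.005],[0,0,0]],[[0,0.004,0.009],[0,0,0]],[[0,0.004,0.009],[0,0,0]],[[0,0.004,0.009],[0,0,0]]]'
```

```text
clock: 12.45
tool_pos: [0.5419, 0.0907, 0.1275]
orientation: [-180.0, 0.1, -168.7]
force: [-1.6, -1.6, 5.1]
opening: 0.0468
```

Touching the floor (5 N). Release, rise straight up, and check.

```bash
python3 -m handwheel '[[[0,0,0],[0,0,0]],[[0,0,0],[0,0,0]],[[0,0,0],[0,0,0]],[[0,0,0],[0,0,0]],[[0,0,0],[0,0,0]]]' -1
python3 -m handwheel '[[[0,0,0],[0,0,0]],[[0,0,0],[0,0,0]],[[0,0,0],[0,0,0]],[[0,0,0],[0,0,0]]]'
python3 -m handwheel '[[[0,0,-0.1],[0,0,0]],[[0,0,-0.3],[0,0,0]],[[0,0,-0.5],[0,0,0]],[[0,0,-0.55],[0,0,0]],[[0,0,-0.55],[0,0,0]]]'
python3 - <<'E'
from plant import *
from h import *
for n in("scene","wrist"):
    s=snapshot(n); W=cloud(s)
    for lo,hi,c,r in((.135,.165,(.541,.092),.04),(.06,.09,(.541,.092),.04),(.105,.125,(.557,.013),.03)):
        m=(W[...,2]>lo)&(W[...,2]<hi)&(np.hypot(W[...,0]-c[0],W[...,1]-c[1])<r); p=W[m]
        if len(p)>9: print(n,lo,len(p),p[:,2].max(),circ(p),cv2.minEnclosingCircle(p[:,:2].astype(np.float32)))
plan([(.50,-.04,.24,-168.9),(.4305,-.0835,.16,-168.9)])
E
```

```text
clock: 12.87
tool_pos: [0.5414, 0.0908, 0.1266]
orientation: [180.0, -0.0, -168.8]
force: [0.1, 0.5, -0.3]
opening: 0.0741
clock: 13.2
tool_pos: [0.5415, 0.0908, 0.1267]
orientation: [-180.0, -0.0, -168.8]
force: [0.9, -0.1, -0.1]
opening: 0.0871
clock: 13.62
tool_pos: [0.5435, 0.0915, 0.2412]
orientation: [179.9, 0.4, -168.7]
force: [-0.2, -1.2, -0.9]
opening: 0.0873
scene 0.135 299 0.15837139678376436 (array([0.53831117, 0.08840073]), np.float64(0.014403880518901785)) ((0.538952648639679, 0.09022722393274307), 0.024000205099582672)
scene 0.06 235 0.08988763067593927 (array([0.54066697, 0.09276258]), np.float64(0.019389642575920987)) ((0.5394951105117798, 0.08938433229923248), 0.021957149729132652)
scene 0.105 374 0.11711722457008276 (array([0.55251917, 0.01179645]), np.float64(0.017020168123722323)) ((0.5526776909828186, 0.01248001679778099), 0.02450915426015854)
wrist 0.135 3924 0.15819123078878125 (array([0.54298213, 0.09025768]), np.float64(0.015490267179459012)) ((0.542871356010437, 0.09065033495426178), 0.02344241924583912)
wrist 0.06 364 0.07839485051770015 (array([0.54368577, 0.09273375]), np.float64(0.021475052327017262)) ((0.5457677841186523, 0.08513903617858887), 0.02111327275633812)
wrist 0.105 4214 0.11549685284543638 (array([0.55666601, 0.0119608 ]), np.float64(0.01579380700391852)) ((0.556702196598053, 0.011912557296454906), 0.022926125675439835)
now [0.5414 0.0909 0.2372] [ 1.7995e+02  7.0000e-02 -1.6878e+02] t 13.72 open 0.0876 F [ 0.2 -0.7 -0. ]
(0.5, -0.04, 0.24, -168.9) shift [ 0.331 -0.602 -0.015] turn [0.0001 0.0002 0.0003] rows 3.3
(0.4305, -0.0835, 0.16, -168.9) shift [ 0.383 -0.147  0.4  ] turn [0. 0. 0.] rows 2.7
```

The pepper mill is seated (top at 0.158 m, centred within 2 mm), and the jar is unmoved. Next is the salt mill.

```bash
python3 -m handwheel '[[[0.1,-0.18,0],[0,0,0]],[[0.2,-0.36,0],[0,0,0]],[[0.331,-0.602,-0.015],[0,0,0]],[[0.331,-0.602,-0.015],[0,0,0]],[[0.331,-0.602,-0.015],[0,0,0]]]'
python3 -m handwheel '[[[0.2,-0.08,0.1],[0,0,0]],[[0.383,-0.147,0.25],[0,0,0]],[[0.383,-0.147,0.4],[0,0,0]],[[0.383,-0.147,0.4],[0,0,0]],[[0.383,-0.147,0.4],[0,0,0]]]'
python3 -m handwheel '[[[0,0,0],[0,0,0]],[[0,0,0],[0,0,0]]]'
python3 - <<'E'
from plant import *
from h import *
W=cloud(snapshot("wrist"))
m=(W[...,2]>.085)&(W[...,2]<.115)&(np.hypot(W[...,0]-.43,W[...,1]+.083)<.04); p=W[m]; print(len(p),cv2.minEnclosingCircle(p[:,:2].astype(np.float32)))
plan([(.4305,-.0835,.085,-168.9)])
E
```

```text
clock: 14.13
tool_pos: [0.4981, -0.0429, 0.2388]
orientation: [-180.0, -0.1, -168.9]
force: [-0.2, 0.1, 0.2]
opening: 0.0875
clock: 14.55
tool_pos: [0.4291, -0.0843, 0.1582]
orientation: [-180.0, -0.3, -168.8]
force: [1.3, 0.4, 1.5]
opening: 0.0876
clock: 14.72
tool_pos: [0.4325, -0.0833, 0.1609]
orientation: [-180.0, 0.1, -168.7]
force: [0.4, 0.4, -0.1]
opening: 0.0875
6190 ((0.43019381165504456, -0.08408581465482712), 0.02507963590323925)
now [ 0.4324 -0.0833  0.1609] [-1.7999e+02  1.2000e-01 -1.6871e+02] t 14.77 open 0.0879 F [0.1 0.4 0.9]
(0.4305, -0.0835, 0.085, -168.9) shift [0.01  0.001 0.379] turn [-0.      0.0003  0.0005] rows 1.8
```

```bash
python3 -m handwheel '[[[0.008,0,0.1],[0,0,0]],[[0.008,0,0.2],[0,0,0]],[[0.008,0,0.3],[0,0,0]],[[0.008,0,0.379],[0,0,0]],[[0.008,0,0.379],[0,0,0]]]'
python3 -m handwheel '[[[0,0,0],[0,0,0]],[[0,0,0],[0,0,0]],[[0,0,0],[0,0,0]]]'
python3 -m handwheel '[[[0,0,0],[0,0,0]],[[0,0,0],[0,0,0]],[[0,0,0],[0,0,0]],[[0,0,0],[0,0,0]],[[0,0,0],[0,0,0]]]' 1
python3 -m handwheel '[[[0,0,0],[0,0,0]],[[0,0,0],[0,0,0]],[[0,0,0],[0,0,0]]]'
```

```text
clock: 15.18
tool_pos: [0.4283, -0.0841, 0.0821]
orientation: [180.0, -0.2, -168.8]
force: [-0.1, 0.7, 0.6]
opening: 0.0874
clock: 15.43
tool_pos: [0.4302, -0.084, 0.0852]
orientation: [-180.0, 0.1, -168.7]
force: [0.5, -0.1, -0.6]
opening: 0.0877
clock: 15.85
tool_pos: [0.4291, -0.0843, 0.0842]
orientation: [-180.0, 0.0, -168.8]
force: [0.4, -0.2, 0.1]
opening: 0.0599
clock: 16.1
tool_pos: [0.4291, -0.0843, 0.084]
orientation: [-180.0, 0.0, -168.8]
force: [0.3, 0.7, -0.9]
opening: 0.0471
```

```bash
python3 -m handwheel '[[[0,0,-0.08],[0,0,0]],[[0,0,-0.16],[0,0,0]],[[0,0,-0.24],[0,0,0]],[[0,0,-0.3],[0,0,0]],[[0,0,-0.3],[0,0,0]]]'
python3 -c "
from h import *
plan([(.5722,-.066,.144,-168.9),(.5722,-.066,.114,-168.9)])"
```

```text
clock: 16.52
tool_pos: [0.4303, -0.0842, 0.146]
orientation: [-180.0, 0.2, -168.7]
force: [0.7, -0.7, -0.9]
opening: 0.0471
now [ 0.4303 -0.0842  0.146 ] [-179.99    0.21 -168.74] t 16.52 open 0.0471 F [ 0.7 -0.7 -0.9]
(0.5722, -0.066, 0.144, -168.9) shift [-0.713 -0.049  0.013] turn [-0.      0.0006  0.0004] rows 3.4
(0.5722, -0.066, 0.114, -168.9) shift [-0.   -0.    0.15] turn [0. 0. 0.] rows 0.7
```

```bash
python3 -m handwheel '[[[-0.12,-0.01,0],[0,0,0]],[[-0.28,-0.02,0],[0,0,0]],[[-0.45,-0.03,0],[0,0,0]],[[-0.6,-0.04,0],[0,0,0]],[[-0.713,-0.049,0],[0,0,0]]]'
python3 -m handwheel '[[[0,0,0.05],[0,0,0]],[[0,0,0.1],[0,0,0]],[[0,0,0.14],[0,0,0]],[[0,0,0.14],[0,0,0]],[[0,0,0.14],[0,0,0]]]'
python3 - <<'E'
from plant import *
from h import *
plan([(.5722,-.066,.092,-168.9)])
s=snapshot("scene"); W=cloud(s)
for lo,hi in((.03,.04),(.04,.055),(.055,.08)):
    m=(W[...,2]>lo)&(W[...,2]<hi)&(np.hypot(W[...,0]-.571,W[...,1]+.066)<.035); p=W[m]; print(len(p),circ(p),p.min(0),p.max(0))
th=np.radians(11.1); print("well scene",np.array([.554,.0129])-.08*np.array([-np.sin(th),np.cos(th)]))
cv2.imwrite("pics/s4.png",cv2.resize(s["color"][160:320,290:450,::-1],None,fx=3.6,fy=3.6,interpolation=cv2.INTER_CUBIC))
E
```

```text
clock: 16.93
tool_pos: [0.5727, -0.0658, 0.1425]
orientation: [-180.0, -0.1, -168.8]
force: [0.4, 0.1, -1.2]
opening: 0.0468
clock: 17.35
tool_pos: [0.5694, -0.0664, 0.1151]
orientation: [180.0, -0.1, -168.8]
force: [0.9, -0.4, -2.0]
opening: 0.0465
now [ 0.5694 -0.0664  0.1151] [ 1.8000e+02 -1.2000e-01 -1.6877e+02] t 17.35 open 0.0465 F [ 0.9 -0.4 -2. ]
(0.5722, -0.066, 0.092, -168.9) shift [-0.014 -0.001  0.116] turn [ 0.     -0.0003  0.0004] rows 0.6
68 (array([ 0.56654776, -0.06561705]), np.float64(0.02800976249469807)) [ 0.53771068 -0.09465714  0.03135524] [ 0.58662572 -0.05693946  0.03998373]
189 (array([ 0.5667986 , -0.06516822]), np.float64(0.026827447691290567)) [ 0.53778151 -0.09421867  0.04012488] [ 0.59064386 -0.04471779  0.0549049 ]
342 (array([ 0.56586606, -0.065967  ]), np.float64(0.022262475743312853)) [ 0.5401763  -0.09232346  0.05505442] [ 0.59156783 -0.04601301  0.07985993]
well scene [ 0.56940176 -0.06560341]
```

View pics/s4.png

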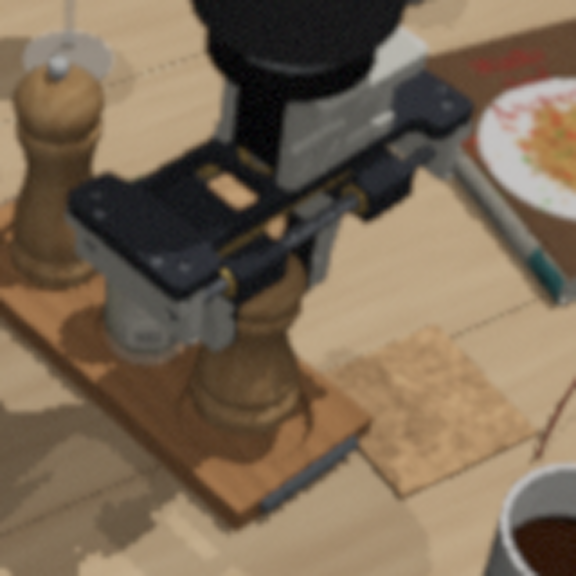

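The salt mill hangs upright over the right well, about 2.8 mm short in x, which matches the TCP reading. I correct and lower.

```bash
python3 -m handwheel '[[[-0.013,0,0.03],[0,0,0]],[[-0.013,0,0.06],[0,0,0]],[[-0.013,0,0.085],[0,0,0]],[[-0.013,0,0.1],[0,0,0]],[[-0.013,0,0.113],[0,0,0]]]'
python3 -m handwheel '[[[0,0,0.004],[0,0,0]],[[0,0,0.008],[0,0,0]],[[0,0,0.008],[0,0,0]],[[0,0,0.008],[0,0,0]]]'
```

```text
clock: 17.82
tool_pos: [0.5731, -0.0657, 0.0928]
orientation: [180.0, -0.0, -168.8]
force: [0.1, -0.4, -0.4]
opening: 0.047
clock: 18.15
tool_pos: [0.5733, -0.0657, 0.092]
orientation: [-180.0, 0.0, -168.8]
force: [-1.1, 0.1, 1.1]
opening: 0.0471
```

```bash
python3 -m handwheel '[[[0,0,0.002],[0,0,0]],[[0,0,0.002],[0,0,0]],[[0,0,0.002],[0,0,0]],[[0,0,0.002],[0,0,0]],[[0,0,0.002],[0,0,0]]]' -1
python3 -m handwheel '[[[0,0,0],[0,0,0]],[[0,0,0],[0,0,0]],[[0,0,0],[0,0,0]],[[0,0,0],[0,0,0]]]'
python3 -m handwheel '[[[0,0,-0.1],[0,0,0]],[[0,0,-0.3],[0,0,0]],[[0,0,-0.5],[0,0,0]],[[0,0,-0.7],[0,0,0]],[[0,0,-0.75],[0,0,0]]]'
python3 - <<'E'
from plant import *
from h import *
for n in("scene","wrist"):
    s=snapshot(n); W=cloud(s)
    for lo,hi,c,r in((.095,.13,(.572,-.066),.04),(.135,.165,(.541,.092),.04),(.105,.125,(.557,.013),.03)):
        m=(W[...,2]>lo)&(W[...,2]<hi)&(np.hypot(W[...,0]-c[0],W[...,1]-c[1])<r); p=W[m]
        if len(p)>9: print(n,lo,len(p),p[:,2].max(),cv2.minEnclosingCircle(p[:,:2].astype(np.float32)))
plan([(.52,.0,.24,160),(.45,.06,.24,125),(.4345,.08,.17,90)])
E
```

```text
clock: 18.57
tool_pos: [0.5735, -0.0656, 0.0914]
orientation: [-180.0, 0.0, -168.8]
force: [-0.5, 0.2, -0.4]
opening: 0.0748
clock: 18.9
tool_pos: [0.5733, -0.0656, 0.0913]
orientation: [-180.0, -0.0, -168.8]
force: [-0.0, 1.1, 0.2]
opening: 0.087
clock: 19.32
tool_pos: [0.5761, -0.0658, 0.2486]
orientation: [-179.9, 0.5, -168.7]
force: [1.8, 0.7, 1.0]
opening: 0.0875
scene 0.095 449 0.11805532429365564 ((0.5703240633010864, -0.06377574801445007), 0.02590821124613285)
scene 0.135 293 0.1588449825837132 ((0.5389260053634644, 0.09043112397193909), 0.023572465404868126)
scene 0.105 370 0.11708192527726298 ((0.5537552237510681, 0.013199717737734318), 0.02357780560851097)
wrist 0.095 3520 0.11873028100474411 ((0.5740385055541992, -0.06556114554405212), 0.024951282888650894)
wrist 0.105 682 0.11421403858364841 ((0.5561626553535461, 0.011045538820326328), 0.02361900359392166)
now [ 0.575  -0.0655  0.2451] [-179.98    0.39 -168.75] t 19.42 open 0.088 F [ 0.  -0.9 -0.5]
(0.52, 0.0, 0.24, 160) shift [0.206 0.375 0.024] turn [0.0002 0.0011 0.0868] rows 4.4
(0.45, 0.06, 0.24, 125) shift [0.431 0.162 0.   ] turn [-0.     -0.      0.0972] rows 4.9
(0.4345, 0.08, 0.17, 90) shift [ 0.126 -0.006  0.35 ] turn [ 0.     -0.      0.0972] rows 4.9
```

The salt mill is seated (top at 0.1187 m, centred). Next is the beaker, with the jaws turned to lie along y so the gripper body stays clear of the pepper mill at the coaster.

```bash
python3 -m handwheel '[[[0.206,0.375,0.02],[0,0,0.087]],[[0.206,0.375,0.02],[0,0,0.087]],[[0.206,0.375,0.02],[0,0,0.087]],[[0.206,0.375,0.02],[0,0,0.087]],[[0.206,0.375,0.02],[0,0,0.087]]]'
python3 -m handwheel '[[[0.431,0.162,0],[0,0,0.097]],[[0.431,0.162,0],[0,0,0.097]],[[0.431,0.162,0],[0,0,0.097]],[[0.431,0.162,0],[0,0,0.097]],[[0.431,0.162,0],[0,0,0.097]]]'
python3 -m handwheel '[[[0.126,-0.006,0.1],[0,0,0.097]],[[0.126,-0.006,0.2],[0,0,0.097]],[[0.126,-0.006,0.3],[0,0,0.097]],[[0.126,-0.006,0.35],[0,0,0.097]],[[0.126,-0.006,0.35],[0,0,0.097]]]'
python3 -m handwheel '[[[0,0,0],[0,0,0]],[[0,0,0],[0,0,0]]]'
python3 - <<'E'
from plant import *
from h import *
s=snapshot("wrist"); W=cloud(s); cv2.imwrite("pics/w5.png",s["color"][:,:,::-1])
m=(W[...,2]>.076)&(W[...,2]<.09)&(np.hypot(W[...,0]-.433,W[...,1]-.08)<.045); p=W[m]
if len(p)>9: print(len(p),circ(p),cv2.minEnclosingCircle(p[:,:2].astype(np.float32)))
plan([(.434,.0798,.06,90)])
E
```

```text
clock: 19.83
tool_pos: [0.5173, 0.0006, 0.2367]
orientation: [-180.0, -0.0, 159.6]
force: [-0.8, -0.8, 0.4]
opening: 0.0878
clock: 20.25
tool_pos: [0.4473, 0.0605, 0.2368]
orientation: [-180.0, -0.0, 125.7]
force: [-0.5, 0.0, -0.1]
opening: 0.0879
clock: 20.67
tool_pos: [0.4306, 0.0787, 0.1642]
orientation: [-179.7, 0.1, 90.6]
force: [-0.9, -0.5, -0.6]
opening: 0.0879
clock: 20.83
tool_pos: [0.4325, 0.0795, 0.1668]
orientation: [-179.9, 0.0, 91.2]
force: [-0.1, 0.6, -0.1]
opening: 0.088
1315 (array([0.43418312, 0.07895419]), np.float64(0.027370077151650626)) ((0.43462756276130676, 0.07908175140619278), 0.028773361817002296)
now [0.4327 0.0796 0.1672] [-1.7999e+02  1.0000e-02  9.1250e+01] t 20.88 open 0.0877 F [0.3 0.3 0.4]
(0.434, 0.0798, 0.06, 90) shift [0.001 0.007 0.536] turn [-0.      0.      0.0035] rows 2.6
```

View pics/w5.png

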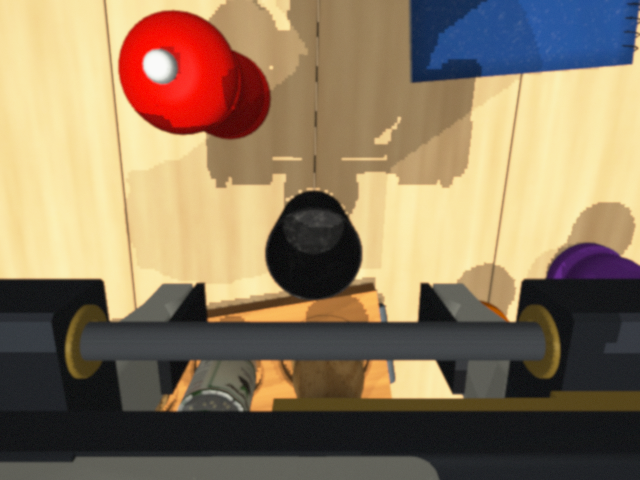

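The beaker rim is at (313,245), centred between the fingers, and the red mill is well clear. I descend and grip.

```bash
python3 -m handwheel '[[[-0.002,0.007,0.12],[0,0,0]],[[-0.002,0.007,0.26],[0,0,0]],[[-0.002,0.007,0.4],[0,0,0]],[[-0.002,0.007,0.536],[0,0,0]],[[-0.002,0.007,0.536],[0,0,0]]]'
python3 -m handwheel '[[[0,0,0],[0,0,0]],[[0,0,0],[0,0,0]],[[0,0,0],[0,0,0]]]'
python3 -m handwheel '[[[0,0,0],[0,0,0]],[[0,0,0],[0,0,0]],[[0,0,0],[0,0,0]],[[0,0,0],[0,0,0]],[[0,0,0],[0,0,0]]]' 1
python3 -m handwheel '[[[0,0,0],[0,0,0]],[[0,0,0],[0,0,0]],[[0,0,0],[0,0,0]]]'
python3 -c "
from h import *
plan([(.434,.079,.255,90)])"
```

```text
clock: 21.3
tool_pos: [0.4316, 0.0777, 0.0565]
orientation: [-179.7, 0.2, 91.1]
force: [-1.4, -0.5, -1.3]
opening: 0.0876
clock: 21.55
tool_pos: [0.4353, 0.08, 0.0619]
orientation: [179.9, -0.1, 91.1]
force: [0.6, -0.5, -0.1]
opening: 0.088
clock: 21.97
tool_pos: [0.4342, 0.0793, 0.0604]
orientation: [180.0, -0.0, 91.0]
force: [-0.7, -0.6, 0.2]
opening: 0.0597
clock: 22.22
tool_pos: [0.4344, 0.0794, 0.0603]
orientation: [180.0, -0.0, 91.0]
force: [-0.6, 0.4, 3.0]
opening: 0.0555
now [0.4344 0.0794 0.0603] [ 1.7998e+02 -1.0000e-02  9.1030e+01] t 22.22 open 0.0555 F [-0.6  0.4  3. ]
(0.434, 0.079, 0.255, 90) shift [-0.002 -0.001 -0.973] turn [ 0.0001 -0.      0.0028] rows 4.7
```

```bash
python3 -m handwheel '[[[0,0,-0.1],[0,0,0]],[[0,0,-0.25],[0,0,0]],[[0,0,-0.4],[0,0,0]],[[0,0,-0.55],[0,0,0]],[[0,0,-0.7],[0,0,0]]]'
python3 -m handwheel '[[[0,0,-0.12],[0,0,0]],[[0,0,-0.22],[0,0,0]],[[0,0,-0.28],[0,0,0]],[[0,0,-0.28],[0,0,0]]]'
python3 -c "
from h import *
plan([(.55,.083,.255,90),(.672,.0865,.255,90),(.672,.0865,.09,90)])"
```

```text
clock: 22.63
tool_pos: [0.4335, 0.0789, 0.2013]
orientation: [-179.9, 0.0, 91.0]
force: [0.6, 0.5, -1.1]
opening: 0.0553
clock: 22.97
tool_pos: [0.4351, 0.0796, 0.2586]
orientation: [179.8, -0.1, 91.0]
force: [-0.4, 0.8, -0.5]
opening: 0.0551
now [0.4351 0.0796 0.2586] [ 1.7979e+02 -1.1000e-01  9.1030e+01] t 22.97 open 0.0551 F [-0.4  0.8 -0.5]
(0.55, 0.083, 0.255, 90) shift [0.006 0.575 0.02 ] turn [ 0.0006 -0.0003  0.0028] rows 2.8
(0.672, 0.0865, 0.255, 90) shift [0.018 0.61  0.   ] turn [0. 0. 0.] rows 2.9
(0.672, 0.0865, 0.09, 90) shift [ 0.    -0.     0.825] turn [0. 0. 0.] rows 4.0
```

```bash
python3 -m handwheel '[[[0,0.12,0],[0,0,0]],[[0,0.28,0],[0,0,0]],[[0,0.44,0],[0,0,0]],[[0.006,0.575,0],[0,0,0]],[[0.012,0.72,0],[0,0,0]]]'
python3 -m handwheel '[[[0,0.15,0],[0,0,0]],[[0.005,0.3,0],[0,0,0]],[[0.01,0.4,0],[0,0,0]],[[0.012,0.46,0],[0,0,0]],[[0.012,0.46,0],[0,0,0]]]'
python3 -c "
from h import *
plan([(.672,.087,.255,91),(.672,.087,.1,91)])"
```

```text
clock: 23.38
tool_pos: [0.5787, 0.0839, 0.2542]
orientation: [-179.9, 0.0, 91.0]
force: [0.4, 0.4, -1.1]
opening: 0.0551
clock: 23.8
tool_pos: [0.6713, 0.088, 0.2525]
orientation: [-179.8, 0.1, 91.0]
force: [-1.2, 0.5, -1.6]
opening: 0.055
now [0.6713 0.088  0.2525] [-1.7977e+02  8.0000e-02  9.0960e+01] t 23.8 open 0.055 F [-1.2  0.5 -1.6]
(0.672, 0.087, 0.255, 91) shift [-0.005  0.003 -0.012] turn [-0.0006  0.0002 -0.0001] rows 0.1
(0.672, 0.087, 0.1, 91) shift [-0.    -0.     0.775] turn [0. 0. 0.] rows 3.7
```

```bash
python3 -m handwheel '[[[0,0.003,0.15],[0,0,0]],[[0,0.003,0.32],[0,0,0]],[[0,0.003,0.5],[0,0,0]],[[0,0.003,0.65],[0,0,0]],[[0,0.003,0.74],[0,0,0]]]'
python3 -m handwheel '[[[0,0,0],[0,0,0]],[[0,0,0],[0,0,0]],[[0,0,0],[0,0,0]]]'
python3 - <<'E'
from plant import *
from h import *
plan([(.672,.087,.0655,91)])
s=snapshot("scene"); W=cloud(s)
m=(W[...,2]>.05)&(W[...,2]<.08)&(np.hypot(W[...,0]-.672,W[...,1]-.087)<.034); p=W[m]; print(len(p),circ(p))
cv2.imwrite("pics/s6.png",cv2.resize(s["color"][90:290,240:440,::-1],None,fx=3,fy=3,interpolation=cv2.INTER_CUBIC))
E
```

```text
clock: 24.22
tool_pos: [0.6672, 0.0874, 0.103]
orientation: [-179.6, 0.1, 91.0]
force: [-0.6, -0.2, -0.8]
opening: 0.0554
clock: 24.47
tool_pos: [0.6711, 0.0884, 0.1093]
orientation: [179.9, 0.0, 91.0]
force: [-0.4, 0.2, -0.4]
opening: 0.0551
now [0.6711 0.0884 0.1093] [179.93   0.    91.04] t 24.47 open 0.0551 F [-0.4  0.2 -0.4]
(0.672, 0.087, 0.0655, 91) shift [-0.007  0.004  0.219] turn [ 0.0002 -0.      0.0001] rows 1.1
230 (array([0.66813779, 0.08877712]), np.float64(0.025069167015160466))
```

View pics/s6.png

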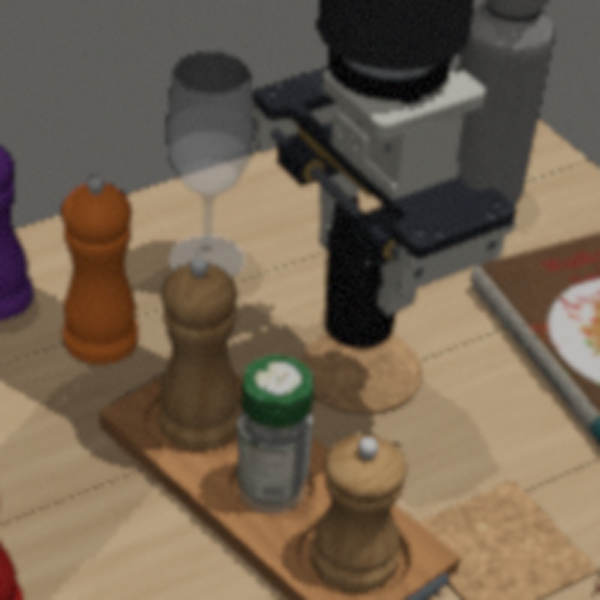

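All three cruets stand upright in the tray. The beaker hangs over the coaster with its foot at (360,335), clear of the glass at (208,130). I apply a small correction and lower.

```bash
python3 -m handwheel '[[[-0.008,0.008,0.05],[0,0,0]],[[-0.008,0.008,0.1],[0,0,0]],[[-0.008,0.008,0.15],[0,0,0]],[[-0.008,0.008,0.19],[0,0,0]],[[-0.008,0.008,0.208],[0,0,0]]]'
python3 -m handwheel '[[[0,0,0.006],[0,0,0]],[[0,0,0.009],[0,0,0]],[[0,0,0.009],[0,0,0]],[[0,0,0.009],[0,0,0]]]'
```

```text
clock: 24.93
tool_pos: [0.6717, 0.0864, 0.0652]
orientation: [-179.9, 0.0, 91.0]
force: [-5.5, 1.1, 25.2]
opening: 0.0558
clock: 25.27
tool_pos: [0.6724, 0.0865, 0.0656]
orientation: [180.0, 0.0, 91.0]
force: [-2.6, -0.9, 7.0]
opening: 0.0556
```

Down on the coaster (7 N at the expected height). Release, rise and check.

```bash
python3 -m handwheel '[[[0,0,-0.004],[0,0,0]],[[0,0,-0.004],[0,0,0]],[[0,0,-0.004],[0,0,0]],[[0,0,-0.004],[0,0,0]],[[0,0,-0.004],[0,0,0]]]' -1
python3 -m handwheel '[[[0,0,0],[0,0,0]],[[0,0,0],[0,0,0]],[[0,0,0],[0,0,0]],[[0,0,0],[0,0,0]]]'
python3 -m handwheel '[[[0,0,-0.1],[0,0,0]],[[0,0,-0.3],[0,0,0]],[[0,0,-0.5],[0,0,0]],[[0,0,-0.7],[0,0,0]],[[0,0,-0.9],[0,0,0]]]'
python3 -m handwheel '[[[0,0,0],[0,0,0]],[[0,0,0],[0,0,0]],[[0,0,0],[0,0,0]],[[0,0,0],[0,0,0]]]'
python3 - <<'E'
from plant import *
from h import *
plan([])
for n in("scene","wrist","top"):
    s=snapshot(n); W=cloud(s)
    if n=="scene": cv2.imwrite("pics/s7.png",s["color"][:,:,::-1])
    for k,lo,hi,c,r in(("beaker",.078,.1,(.672,.087),.04),("salt",.095,.13,(.572,-.066),.04),("pepper",.135,.165,(.541,.092),.04),("jar",.105,.125,(.557,.013),.03),("mug",.088,.1,(.631,-.252),.06)):
        m=(W[...,2]>lo)&(W[...,2]<hi)&(np.hypot(W[...,0]-c[0],W[...,1]-c[1])<r); p=W[m]
        if len(p)>9: print(n,k,len(p),p[:,2].max().round(4),cv2.minEnclosingCircle(p[:,:2].astype(np.float32)))
E
```

```text
clock: 25.68
tool_pos: [0.6722, 0.0867, 0.0653]
orientation: [-180.0, 0.0, 91.0]
force: [-0.2, 0.1, -0.7]
opening: 0.0833
clock: 26.02
tool_pos: [0.6723, 0.0867, 0.0655]
orientation: [-180.0, -0.0, 91.0]
force: [0.7, 0.1, 1.0]
opening: 0.0877
clock: 26.43
tool_pos: [0.6719, 0.0865, 0.2476]
orientation: [-180.0, 0.0, 91.0]
force: [0.7, 0.3, -0.5]
opening: 0.0877
clock: 26.77
tool_pos: [0.6715, 0.0865, 0.2441]
orientation: [-179.9, 0.0, 91.0]
force: [-0.3, -0.1, 0.6]
opening: 0.0877
now [0.6715 0.0865 0.2441] [-1.7987e+02  3.0000e-02  9.1000e+01] t 26.77 open 0.0877 F [-0.3 -0.1  0.6]
scene beaker 201 0.0896 ((0.668209433555603, 0.08814506232738495), 0.03106130100786686)
scene salt 457 0.1199 ((0.5702875852584839, -0.06451396644115448), 0.02561156265437603)
scene pepper 291 0.1581 ((0.5394093990325928, 0.09190355986356735), 0.02328486181795597)
scene jar 375 0.1163 ((0.5532556176185608, 0.013609492219984531), 0.02463131584227085)
scene mug 377 0.0958 ((0.6296955347061157, -0.2527742087841034), 0.042592551559209824)
wrist beaker 876 0.0888 ((0.6716493964195251, 0.0857778862118721), 0.02865591086447239)
wrist salt 4893 0.1185 ((0.5744112133979797, -0.0646347627043724), 0.02522854693233967)
wrist pepper 4097 0.1581 ((0.5446439981460571, 0.09145450592041016), 0.023145711049437523)
wrist jar 4700 0.1156 ((0.5571311712265015, 0.012491360306739807), 0.02311902679502964)
top beaker 114 0.0902 ((0.6718143820762634, 0.08811043202877045), 0.028856735676527023)
top salt 447 0.1202 ((0.574153482913971, -0.06252186745405197), 0.02498876117169857)
top pepper 390 0.1585 ((0.5431756973266602, 0.0934818759560585), 0.023540232330560684)
top jar 385 0.1188 ((0.5569536685943604, 0.014313376508653164), 0.02274751290678978)
top mug 231 0.0969 ((0.6330463290214539, -0.2511458992958069), 0.04164629802107811)
```

View pics/s7.png

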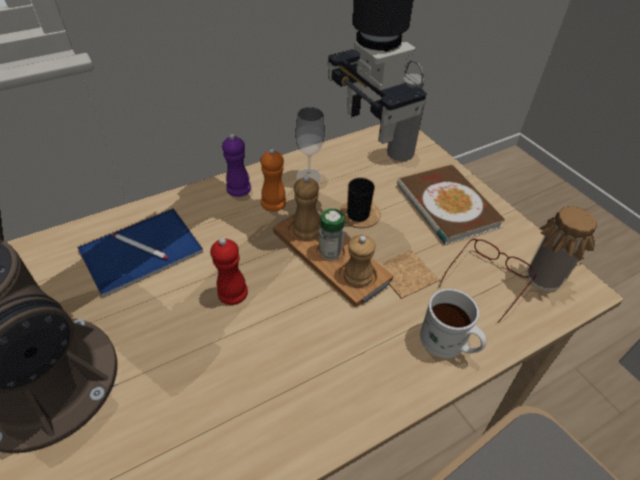

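The final picture shows the jar, both mills and the beaker (360,200) upright in place. The mug, wine glass and look-alikes are where they began, and the gripper is clear. In the top-camera frame every item is within 3 mm of its target. I hand in.

```bash
python3 -c "
from plant import *
print(close_job())"
```

```text
the job is handed in; nothing more can be done
None
```

The table is set, and I handed the job in at about 27 s of the 96 s allowed. In order, the spice jar went into the middle well, the pepper mill into the left well, the salt mill into the right well and the beaker onto the round coaster. Each was lowered until it touched or was within about a millimetre, then released.

**Position:** in the top camera's frame the jar is about 1 mm, the pepper mill 1 mm and the salt mill 1.5 mm from their well centres. The beaker is about 2–3 mm from the coaster centre.

**Seating:** the measured top heights match items standing fully down, and all four look upright in the last picture.

**Left alone:** the mug measured within about 1 mm of its starting position. By eye, the wine glass and the look-alikes have not moved, and the square coaster is free. I did not measure the glass again by numbers.

**Disagreement and contact forces:**
- The cameras disagree with each other by a steady 3–4 mm, so I judged each fit within a single camera.
- The jar and the beaker touched down with brief wrist forces of 34 N and 25 N. Both are well under the 120 N limit, but firmer than the mills at 1–5 N.

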